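Hang the rinsed bottle carrier on the drip tree

ROBOT

A 6-joint arm with a two-finger parallel gripper is mounted at the origin on the work surface. World frame = base frame: x ahead of the robot, y to its left, z up, the work surface at z = 0. Lengths are in m, angles in degrees, forces in N, time in s.
With the tool pointing down it reaches from about 0.25 to 0.725 m from the base axis. Payload 9.7 kg.
Tool frame: the origin (TCP) lies on the centre line of the jaws, within the pads' length; the fingertips stand 19 mm ahead of it and the grasp point (between the pads) is the TCP; z points along the fingers, y is the direction in which the jaws open and shut (so a half turn about z gives the same grasp; the last joint's range is limited). The gripper opens to 85 mm and grips with 20 to 120 N. Pads are 22 mm wide; open, the fingers measure 114 mm over their backs; the gripper's body (76 mm by 85 mm) begins 54 mm behind the grasp point. The pads swing forward as they close: fully open they stand 13 mm farther back than shut.
Start: joints at [-76.547, 4.979, 10.078, 95.1, 0, 90], TCP at [0.128, -0.535, 0.25] pointing down, gripper open.
Joint ranges: [-179.16, 179.16], [-48.56, 103.87], [-65.8, 70.77], [-126.05, 130.52], [-82.76, 87.17], [-180, 180]. Speed limits (degrees/s): [127.2, 127.2, 147.25, 180, 180, 180].

INTERFACE

Orientations are given as [roll, pitch, yaw] about the fixed x, y, z axes, in that order (R = Rz(yaw) Ry(pitch) Rx(roll)).
In Python, from workcell import bot gives the robot as it stands.
- The arm moves only by the tool servo_tool, never from a script. Its argument "motion" is a list that holds one entry, the list of rows, each a list of 6 numbers: the shift along the tool's x, y, z in mm, then the turn, a rotation vector about the tool's x, y, z in rad. A call has 1 to 5 rows; each row shifts and turns the commanded pose from where the row before left it, along the tool's axes as they then stand; what a row does not reach is not made up. A row lasts 1/10 s, in which the tool goes at most 50 mm and 8.59 degrees, less where a joint would pass 70% of its speed; a pose out of reach is approached as far as the arm can. A call is refused whole if a number of a shift passes 50 or a number of a turn 0.15, either way. A call with a gripper value outside its range is refused whole. "gripper" is the finger opening in mm, from 0 to 85.4, set as the call begins (left out, the last holds). The fingers move at their own pace and stop on an object; "newtons" is the grip in N (left out, the last holds). Time passes only in rows, so rows that do not move let the fingers close. It gives the time, the measured TCP pose, the force and the opening at its end, in the units of the state.
- bot.get_obs(): the state, without advancing time (a new reading comes with each control period).
- bot.camera(name): name is "side" or "top"; returns a dict with "color" (400x640x3 uint8, red, green, blue), "fx", "fy", "cx", "cy" (pixels), "R" (3x3) and "t" (3): a world point X has camera coordinates R X + t. Camera axes: x right, y down, z forward; pixel columns grow to the right and rows downward; lengths in m; the calibration is good to about 2 mm. A picture is of the moment at which its call begins. There is no depth.
- bot.job_done(): hands the job in, once; it reports no verdict.
Trained networks look in a picture, given as the dict that the camera call returned (one of the last four; its "shot" number tells which), for a name from the list of things; names that differ only in an ending like _2 or _b are one class to them, and where a whole thing is asked for, a point or a joint stands for the part that bears it (a point fixed in the world has none). Each returns a list of dicts, best first, with "confidence" (0 to 1); they miss things now and then, are a little off and sometimes report something else, mostly with a low value. They report only what shows in the picture. A call takes as long as a camera call. They do not tell look-alikes from the thing itself.
- bot.look_for(picture, label): "rect" ([left, top, width, height] in pixels, round what is visible of it).
The state is a dict: "time": time; "q": joint angles; "qd": joint speeds; "joint_efforts": joint torques, N m; "ee_pos": TCP position; "tcp_rot": TCP orientation; "wrist_force": force on the tool from outside, world axes, zero at the start; "torque": the same for the moment, N m; "opening": finger opening in m.
Only numpy, scipy, OpenCV 4.12 (cv2) and the standard library are available. Lean on these libraries where they do the work, as an engineer would, in place of code of your own. Each camera call takes 0.05 s, during which the arm holds its last target.

TASK

First turn the drip tree until one of its two empty branches points straight out over the middle of the white drip tray, then lift the orange bottle carrier out of the steel rinse tray, hang it by its wire bail on that branch and let go. Keep the carrier upright all the while, leave the loose bottles and jar where they stand, and leave the tree with the hung carrier over the drip tray.

Things in the scene. Friction and masses are not known exactly. Their poses are not given: they have to be found in the camera images.
- rack: Fixed base of the drip tree: white disc 170 mm across, 14 mm thick, origin at its centre on the table, z up. Its -x points to its front: a white drip tray 130 x 130 mm, 22 mm high, centred 150 mm from the origin. On it stands the tree: a vertical post 24 mm thick, 246 mm high, with four branches 90 degrees apart and a blue grip on top. The branches turn over the tray, 190 mm clear of it.
- carousel (a joint): Turn of the tree about its post (rad, counter-clockwise from above; stops at +-3.5, stiff: 0.15 N m plus 0.25 per rad/s; stays where left). At 0 empty branch A points along the rack's -x, over the tray; at +pi or -pi the opposite empty branch B does. The other two branches carry blue carriers shaped like the orange one, fastened on; they sweep a circle of 190 mm radius, 80 to 275 mm up.
- turn_grip (a point): Centre of the blue turning grip on the post's top, 266 mm above the table, on the turning axis: an upright bar 52 mm long (this frame's x, in line with the two empty branches), 14 mm thick (y), 40 mm high (z). It can be pinched across its thickness from above and turned; below it the fingers have 20 mm of free depth under the centre.
- station (a point): Fixed to the rack, 130 mm in front of the post axis, 220 mm above the table: the top of an empty branch when it points straight out over the tray. Each branch is a level steel rod 10 mm thick, axis 215 mm up, from the post to 160 mm out, where its tip turns up (tip top at 234 mm). A black collar 20 mm across stops the bail at 106 mm; between collar and tip it may rest anywhere.
- rinse_tray: Fixed steel rinse tray, 210 mm (x) x 180 mm (y), 25 mm high, walls and floor 4 mm; origin at the centre of its underside.
- carrier: Loose carrier, 0.2 to 0.45 kg: orange plate 100 (x) x 84 (y) x 6 mm, two dark bottles with red caps fixed on it in a row along x (cap tops 85 mm up), and a bail of 6 mm steel wire in the y-z plane: uprights at y = +-38 mm, 125 mm high, then sloping up to a peak in the middle. Origin at the centre of the plate's underside, z up. It stands in the rinse tray, origin 4 mm above the table.
- carrier_grip (a point): Centre of the orange grip tab above the bail's peak, 171 mm above the carrier's underside: 24 mm (x) by 16 mm (y) by 46 mm high; pinch it across y from above.
- carrier_hook (a point): Underside of the bail's peak, 140 mm above the carrier's underside: the point that rests on the branch. The branch passes along the carrier's x, over the caps and under the peak (55 mm of room); either way round is right. Axes as the carrier's.
- oil_bottle: Bystander: dark bottle with red cap, 52 mm across, 110 mm high, loose, origin under its centre.
- solvent_bottle: Bystander: white bottle with green cap, 60 mm across, 120 mm high, loose.
- amber_jar: Bystander: amber jar with black cap, 56 mm across, 90 mm high, loose.
Mind the look-alikes: they are no part of the job. Leave any pink or purple look-alike of the carrier alone.

How it is judged (in metres and radians):
On the way:
1. an empty branch is turned over the drip tray (within 0.19 rad of straight out) while the carrier still stands in the rinse tray ((value of joint carousel between -0.19 and 0.19 rad or value of joint carousel between 2.952 and 3.332 rad or value of joint carousel between -3.332 and -2.952 rad) and height (world z) of carrier below 0.015 m), for 0.2 s.
At the end, for the whole second after the job is handed in: An empty branch points out over the drip tray (joint within 0.19 rad of 0, pi or -pi) with the tree at rest, and the carrier hangs on it by its bail: the underside of the bail's peak within 35 mm of the station, upright within 0.2 rad, released and at rest (below 0.05 m/s) ((value of joint carousel between -0.19 and 0.19 rad or value of joint carousel between 2.952 and 3.332 rad or value of joint carousel between -3.332 and -2.952 rad) and distance between carrier_hook and station below 0.035 m and angle between carrier's own z axis and vertical below 0.2 rad and linear speed of carrier below 0.05 m/s and velocity of joint carousel between -0.1 and 0.1 rad/s); the robot touches nothing.
It fails at once if the carrier is tipped by more than 0.6 rad (angle between carrier's own z axis and vertical above 0.6 rad).
It fails at once if a bystander bottle or jar is moved more than 30 mm or tipped (distance of any of oil_bottle, solvent_bottle, amber_jar from where it was at the start of the episode above 0.03 m or angle between any of oil_bottle, solvent_bottle, amber_jar's own z axis and vertical above 0.5 rad).
It also fails if it takes over 72 s, if anything falls off the work surface, if the arm or the gripper's body presses on something with over 40 N, if the wrist force passes 120 N, or if a joint passes its speed limit or range.

## Working session

There is one attempt and no reset: what is moved stays moved. The work goes in short steps, Python scripts to look and compute and a tool call to move; the robot and the scene stay as the last step left them, time stands still between calls to the robot, and variables do not carry over. Pictures are saved under pics/ and viewed, and the job is handed in when it is done.

Besides the shell and the picture viewer there is one more tool, called after "Request:" as name(argument=value, ...) on one line, values as JSON. servo_tool: Moves the arm, as the interface text tells. Its arguments: {"type":"object","properties":{"motion":{"type":"array","items":{"type":"array","items":{"type":"array","items":{"type":"number"}}}},"gripper":{"type":"number"},"newtons":{"type":"number"}},"required":["motion"]}

```bash
mkdir -p pics; ls; cat > h.py <<'E'
import numpy as np,cv2,pickle
from workcell import bot
def snap(name,tag):
    p=bot.camera(name); cv2.imwrite(f'pics/{tag}.png',p['color'][:,:,::-1]); pickle.dump({k:p[k] for k in p},open(f'pics/{tag}.pkl','wb')); return p
def proj(p,X):
    c=np.array(p['R'])@np.array(X,float)+np.array(p['t']); return np.array([p['fx']*c[0]/c[2]+p['cx'],p['fy']*c[1]/c[2]+p['cy']])
def ray(p,u,z):
    R=np.array(p['R']);t=np.array(p['t']);C=-R.T@t
    d=R.T@np.array([(u[0]-p['cx'])/p['fx'],(u[1]-p['cy'])/p['fy'],1.]); return C+d*(z-C[2])/d[2]
E
python3 - <<'E'
from h import *
for n in ('side','top'):
    p=snap(n,n+'0'); print(n,p['fx'],p['cx'],p['cy'],-np.array(p['R']).T@np.array(p['t']))
    for l in ['rack','turn_grip','carousel','rinse_tray','carrier','carrier_grip','oil_bottle','solvent_bottle','amber_jar']:
        print(l,[(np.round(d['rect']).tolist(),round(d['confidence'],2)) for d in bot.look_for(p,l)][:4])
print(bot.get_obs())
E
```

```text
pics
side 455.79918853841036 322.67024698157473 197.5534615490348 [0.3288867  1.02732554 1.35907616]
rack [([214.0, 200.0, 109.0, 96.0], 0.87), ([215.0, 195.0, 90.0, 101.0], 0.54)]
turn_grip [([206.0, 199.0, 100.0, 98.0], 0.91)]
carousel [([212.0, 194.0, 94.0, 104.0], 0.71)]
rinse_tray [([302.0, 168.0, 54.0, 36.0], 0.57)]
carrier [([372.0, 149.0, 26.0, 44.0], 0.91), ([307.0, 118.0, 18.0, 45.0], 0.83), ([320.0, 152.0, 25.0, 38.0], 0.63), ([344.0, 111.0, 22.0, 40.0], 0.63)]
carrier_grip [([340.0, 114.0, 24.0, 35.0], 0.71), ([318.0, 149.0, 27.0, 48.0], 0.69), ([306.0, 120.0, 21.0, 38.0], 0.68), ([367.0, 149.0, 31.0, 43.0], 0.61)]
oil_bottle [([260.0, 331.0, 23.0, 30.0], 0.9)]
solvent_bottle [([269.0, 170.0, 14.0, 29.0], 0.63)]
amber_jar [([303.0, 314.0, 21.0, 27.0], 0.86)]
top 376.0336331423176 317.1238396353185 198.91234306281999 [ 0.27184886 -0.05091721  1.47838059]
rack [([220.0, 108.0, 86.0, 106.0], 0.62)]
turn_grip [([221.0, 104.0, 88.0, 84.0], 0.6), ([200.0, 212.0, 19.0, 16.0], 0.15)]
carousel [([216.0, 107.0, 91.0, 84.0], 0.63)]
rinse_tray [([357.0, 174.0, 51.0, 61.0], 0.88)]
car
[... 407 characters left out ...]
amber_jar [([200.0, 211.0, 19.0, 16.0], 0.77)]
{'time': 1.0, 'q': array([-7.65475010e+01,  4.97907340e+00,  1.00778292e+01,  9.51003199e+01,
       -7.49817445e-04,  8.99985375e+01]), 'qd': array([ 0.02727289,  0.02574713,  0.10350625, -0.00596725,  0.03904324,
       -0.11031592]), 'joint_efforts': array([ 1.14149614e-03, -5.20109081e+01,  4.64863694e+01,  1.50229265e-03,
       -1.49955276e-04,  3.97687984e-06]), 'ee_pos': array([ 0.12794555, -0.53489971,  0.25027903]), 'tcp_rot': array([-1.79998436e+02,  7.49777518e-04,  1.34539615e+01]), 'wrist_force': array([-0.56513435,  0.36039736, -0.10474748]), 'torque': array([-0.04591839,  0.00673559, -0.01350791]), 'opening': 0.08559652758356318}
```

```bash
python3 - <<'E'
import cv2
a=cv2.imread('pics/top0.png')[90:300,160:500]; cv2.imwrite('pics/top0c.png',cv2.resize(a,None,fx=2.35,fy=2.35,interpolation=2))
a=cv2.imread('pics/side0.png')[90:390,190:420]; cv2.imwrite('pics/side0c.png',cv2.resize(a,None,fx=2,fy=2,interpolation=2))
E
```

```text
(no output)
```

View pics/top0c.png

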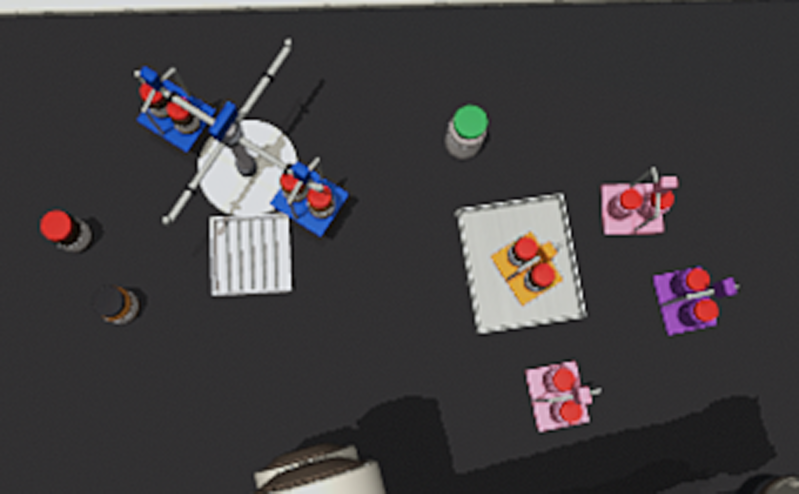

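View pics/side0c.png

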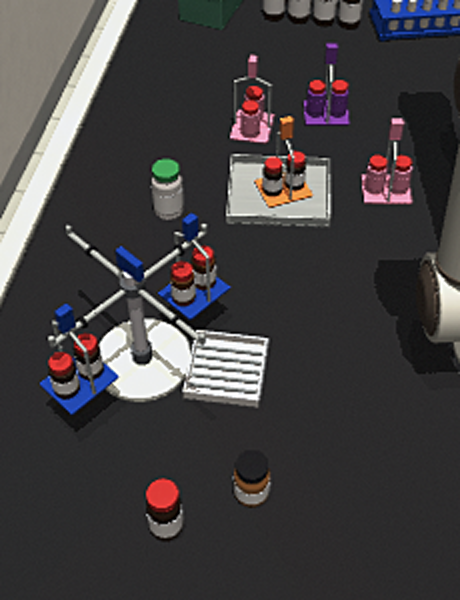

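The top crop shows the tree at upper left: the blue turning grip at crop (223,118), empty branch tips at (288,42) and (168,220), and the drip tray at about (250,255). The only orange carrier is in the steel rinse tray at crop (528,265), which is full-image (385,203). The look-alikes are pink at (638,207) and (558,397), and purple at (692,300). I'll confirm with enlarged crops.

```bash
python3 - <<'E'
import cv2
def crop(n,x,y,w,h,f,o):
    a=cv2.imread(f'pics/{n}.png')[y:y+h,x:x+w]; cv2.imwrite(f'pics/{o}.png',cv2.resize(a,None,fx=f,fy=f,interpolation=cv2.INTER_CUBIC))
crop('top0',210,100,100,120,5,'c1'); crop('top0',350,165,64,70,8,'c2'); crop('side0',205,190,130,110,6,'c3'); crop('side0',300,140,64,66,8,'c4')
E
```

```text
(no output)
```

View pics/c1.png

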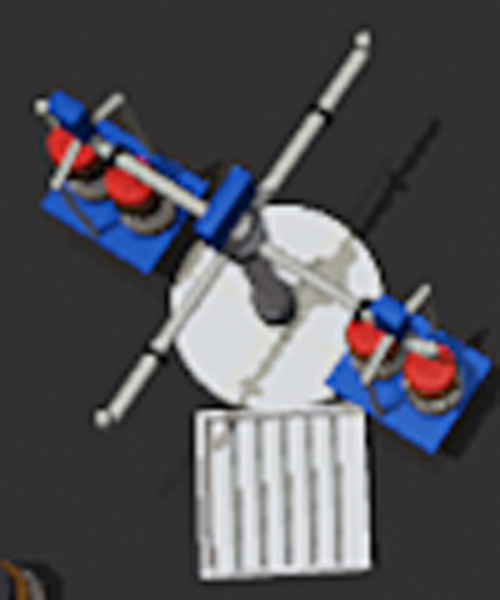

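View pics/c2.png

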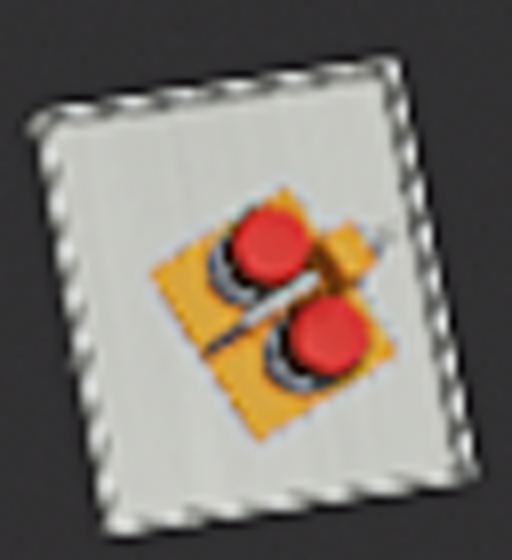

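View pics/c3.png

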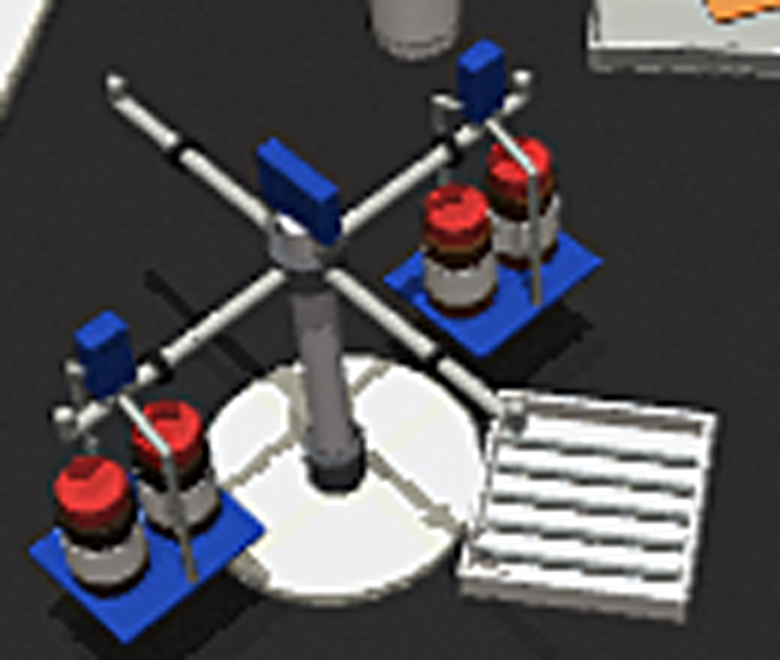

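View pics/c4.png

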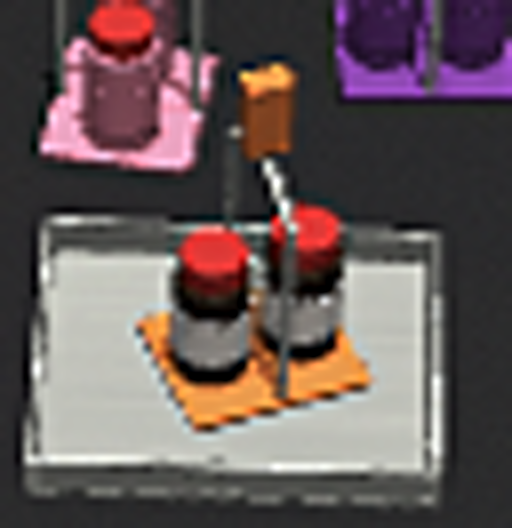

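```bash
cat > fit.py <<'E'
from h import *
from scipy.optimize import least_squares
T=pickle.load(open('pics/top0.pkl','rb'));S=pickle.load(open('pics/side0.pkl','rb'))
def px(c,o,f): return (np.array(c,float)+.5)/f-.5+np.array(o)
def Rz(a): c,s=np.cos(a),np.sin(a); return np.array([[c,-s,0],[s,c,0],[0,0,1]])
c1=lambda *c:px(c,(210,100),5); c2=lambda *c:px(c,(350,165),8); c3=lambda *c:px(c,(205,190),6); c4=lambda *c:px(c,(300,140),8)
tip=lambda k:('b',k,.160,.230); col=lambda k:('b',k,.106,.215)
# branch k: angle from -x + carousel + k*90
tc=lambda i,j:('t',-.150+.065*i,.065*j,.022)
obs=[(T,c1(200,412),tc(1,1)),(T,c1(362,405),tc(1,-1)),(T,c1(372,568),tc(-1,-1)),(T,c1(203,575),tc(-1,1)),
(T,c1(363,38),tip(2)),(T,c1(102,418),tip(0)),(T,c1(42,105),tip(3)),
(S,c3(115,82),tip(2)),(S,c3(513,413),tip(0)),(S,c3(65,415),tip(3)),(S,c3(522,78),tip(1)),
(T,c1(320,115),col(2)),(T,c1(155,350),col(0)),(S,c3(180,152),col(2)),(S,c3(438,358),col(0)),
(S,c3(508,392),tc(1,-1)),(S,c3(716,416),tc(-1,-1)),(S,c3(690,597),tc(-1,1)),(S,c3(463,570),tc(1,1))]
def pt(v,d):
    if d[0]=='t': l=np.array(d[1:])
    else:
        l=Rz(v[3]+d[1]*np.pi/2)@np.array([-d[2],0,d[3]])
    return Rz(v[2])@l+[v[0],v[1],0]
f=lambda v:np.concatenate([proj(p,pt(v,d))-u for p,u,d in obs])
r=least_squares(f,[.45,.15,0,-.6],loss='soft_l1'); v=r.x
if __name__=='__main__':
    print('rack',v[:2],np.degrees(v[2:])); print(np.round(f(v).reshape(-1,2),1).tolist())
    st=Rz(v[2])@[-.13,0,.22]+[v[0],v[1],0]; print('station',st)
ob2=[(T,c2(285,188),(.05,.042,.006)),(T,c2(395,352),(-.05,.042,.006)) ]
# carrier: plate corners; row along x: in top image caps from (272,245) to (330,335); tab
o2=[(T,c2(152,270),'c0'),(T,c2(285,188),'c1'),(T,c2(397,355),'c2'),(T,c2(262,440),'c3'),(S,c4(137,325),'c1'),(S,c4(202,430),'c0'),(S,c4(370,382),'c3'),
(S,c4(268,75),'tab'),(T,c2(355,238),'tab')]
P={'c0':(.05,.042,.006),'c1':(.05,-.042,.006),'c2':(-.05,-.042,.006),'c3':(-.05,.042,.006),'tab':(0,0,.194)}
g=lambda w:np.concatenate([proj(p,Rz(w[2])@np.array(P[d])+[w[0],w[1],.004])-u for p,u,d in o2])
rr=least_squares(g,[.3,-.2,.5],loss='soft_l1'); w=rr.x
if __name__=='__main__':
    print('carrier',w[:2],np.degrees(w[2])); print(np.round(g(w).reshape(-1,2),1).tolist())
    for n,c,z in (('oil',(184,185),.11),('jar',(206,218),.09),('solv',(359,141),.12)):
        q=ray(T,c,z); print(n,q, 'dist axis',np.hypot(*(q[:2]-v[:2])))
    for n,c,z in (('pinkfar',(160+672/2.35,90+182/2.35),.198),('pinknear',(160+586/2.35,90+395/2.35),.198),('purple',(160+732/2.35,90+287/2.35),.198)):
        q=ray(T,c,z); print(n,q)
E
python3 fit.py
```

```text
rack [0.66165762 0.14372595] [  2.19308577 -36.36686457]
[[-0.6, 0.6], [-0.1, -0.0], [-0.4, 0.0], [-0.0, 0.7], [-0.1, 0.8], [-0.2, 0.4], [0.2, 0.5], [-0.0, -0.3], [0.2, -1.1], [-0.5, -0.4], [-0.2, -0.2], [0.4, -0.6], [-0.8, 1.9], [0.0, -0.5], [0.8, 1.0], [-1.8, -0.8], [-0.7, -0.8], [-0.8, 0.1], [-0.8, 0.3]]
station [0.53175284 0.13875121 0.22      ]
carrier [ 0.47807737 -0.3239987 ] 31.128289550155262
[[-0.8, 0.6], [0.2, -0.4], [0.5, -0.2], [-0.3, 0.6], [-0.4, -0.7], [-1.0, -0.5], [0.2, -0.7], [-0.4, -0.1], [-0.5, 1.7]]
oil [0.55298878 0.43025221 0.11      ] dist axis 0.3064412090024983
jar [0.4304157  0.35221495 0.09      ] dist axis 0.3113526819772321
solv [ 0.70275492 -0.22361633  0.12      ] dist axis 0.3696340588707599
pinkfar [ 0.57458576 -0.51375091  0.198     ]
pinknear [ 0.26510365 -0.3656074   0.198     ]
purple [ 0.41527154 -0.5889898   0.198     ]
```

The rack fit has residuals of about 1 px and the carrier fit up to 1.7 px. The post axis is at (0.662, 0.144) and the lower-left empty branch needs +36.4°. The carrier is at (0.478, −0.324), yaw 31°, and it is the only orange one, standing in the steel tray. Now I'll plan the move to above the grip.

```bash
cat > plan.py <<'E'
import numpy as np,math
from scipy.spatial.transform import Rotation as Ro
from workcell import bot
def plan(wps,start=None,step=48):
    """wps: list of (x,y,z m, yaw deg[,maxstep]); prints rounded rows"""
    o=bot.get_obs()
    p=np.array(o['ee_pos'])*1000; R=Ro.from_euler('xyz',o['tcp_rot'],degrees=True)
    if start is not None: p=np.array(start[:3])*1000;R=Ro.from_euler('xyz',[180,0,start[3]],degrees=True)
    print('from',np.round(p,1),np.round(o['tcp_rot'],2),'F',np.round(o['wrist_force'],1),'t',o['time'],'op',o['opening'])
    rows=[]
    for wp in wps:
        tgt=np.array(wp[:3])*1000; Rt=Ro.from_euler('xyz',[180,0,wp[3]],degrees=True); st=wp[4] if len(wp)>4 else step
        n=max(1,math.ceil(np.linalg.norm(tgt-p)/st),math.ceil(np.linalg.norm((R.inv()*Rt).as_rotvec())/.145))
        for k in range(n,0,-1):
            d=np.round(R.inv().apply((tgt-p)/k),1 if st<8 else 0); r=np.round((R.inv()*Rt).as_rotvec()/k,3)
            rows.append([*(float(a) for a in d),*(float(a) for a in r)]); p=p+R.apply(d); R=R*Ro.from_rotvec(r)
    for i in range(0,len(rows),5): print([[[f'{a:g}' for a in r] for r in rows[i:i+5]]].__repr__().replace("'",""))
    print('end',np.round(p,1),np.round(R.as_euler('xyz',degrees=True),2),len(rows))
E
python3 - <<'E'
from plan import *
plan([(.17,-.50,.36,13.45),(.662,.144,.36,-34.2)])
E
```

```text
from [ 127.9 -534.9  250.3] [-180.      0.     13.45] F [-0.6  0.4 -0.1] t 1.0 op 0.08559652758356318
[[[16, -8, -37, -0, 0, 0], [17, -8, -36, -0, 0, 0], [16, -8, -37, -0, 0, 0], [37, -30, 0, -0, 0, 0.049], [35, -32, 0, -0, 0, 0.049]]]
[[[34, -34, 0, -0, 0, 0.049], [32, -35, 0, -0, 0, 0.049], [30, -37, 0, -0, 0, 0.049], [29, -38, 0, -0, 0, 0.049], [27, -40, 0, -0, 0, 0.049]]]
[[[25, -41, 0, -0, 0, 0.049], [23, -42, 0, -0, 0, 0.049], [21, -43, 0, -0, 0, 0.049], [18, -44, 0, -0, 0, 0.049], [16, -45, 0, -0, 0, 0.049]]]
[[[14, -45, 0, -0, 0, 0.049], [12, -46, 0, -0, 0, 0.049], [9, -47, 0, -0, 0, 0.049], [7, -47, 0, -0, 0, 0.048], [6, -47, 0, -0, 0, 0.049]]]
end [662.4 143.9 360.3] [-180.      0.    -34.22] 20
```

Request:
servo_tool(motion=[[[16,-8,-37,0,0,0],[17,-8,-36,0,0,0],[16,-8,-37,0,0,0],[37,-30,0,0,0,0.049],[35,-32,0,0,0,0.049]]], gripper=45, newtons=60)

```text
time: 1.5
ee_pos: [0.2283, -0.4242, 0.3612]
tcp_rot: [179.9, -0.0, 7.6]
wrist_force: [0.4, 0.4, -0.7]
opening: 0.0448
```

Request:
servo_tool(motion=[[[34,-34,0,0,0,0.049],[32,-35,0,0,0,0.049],[30,-37,0,0,0,0.049],[29,-38,0,0,0,0.049],[27,-40,0,0,0,0.049]]])

```text
time: 2.0
ee_pos: [0.3734, -0.2326, 0.3605]
tcp_rot: [180.0, -0.0, -6.3]
wrist_force: [0.6, -0.5, 0.6]
opening: 0.0449
```

Request:
servo_tool(motion=[[[25,-41,0,0,0,0.049],[23,-42,0,0,0,0.049],[21,-43,0,0,0,0.049],[18,-44,0,0,0,0.049],[16,-45,0,0,0,0.049]]])

```text
time: 2.5
ee_pos: [0.4987, -0.1117, 0.3614]
tcp_rot: [-176.9, 0.2, -14.2]
wrist_force: [-1.1, -0.1, -0.3]
opening: 0.0449
```

Request:
servo_tool(motion=[[[14,-45,0,0,0,0.049],[12,-46,0,0,0,0.049],[9,-47,0,0,0,0.049],[7,-47,0,0,0,0.048],[6,-47,0,0,0,0.049]]])

```text
time: 3.0
ee_pos: [0.5582, -0.0751, 0.3859]
tcp_rot: [-169.3, 1.9, -12.7]
wrist_force: [-0.2, 0.8, -0.2]
opening: 0.0451
```

```bash
python3 - <<'E'
from plan import *
plan([(.662,.144,.36,-34.2),(.662,.144,.27,-34.2,25)])
from h import *
p=snap('side','s1'); cv2.imwrite('pics/s1c.png',cv2.resize(p['color'][100:300,200:340,::-1],None,fx=3,fy=3,interpolation=2))
E
```

```text
from [558.2 -75.1 385.9] [-169.26    1.88  -12.66] F [-0.2  0.8 -0.2] t 3.0 op 0.04506453514805022
[[[9, -38, 11, -0.03, 0.011, 0.062], [7, -39, 10, -0.03, 0.011, 0.062], [4, -39, 9, -0.03, 0.011, 0.062], [1, -40, 8, -0.03, 0.011, 0.062], [-1, -40, 7, -0.029, 0.012, 0.062]]]
[[[-4, -40, 6, -0.03, 0.011, 0.062], [0, -0, 22, 0, 0, -0], [0, -0, 23, 0, 0, -0], [0, -0, 22, 0, 0, -0], [0, -0, 23, 0, 0, -0]]]
end [661.8 144.  269.9] [ 1.7999e+02  3.0000e-02 -3.4210e+01] 10
```

View pics/s1c.png

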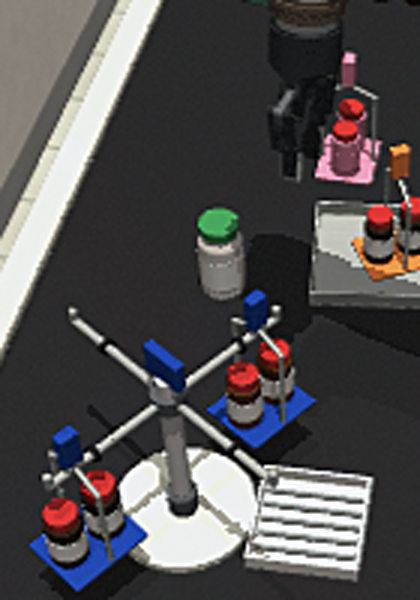

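```bash
python3 - <<'E'
from plan import *
print(np.round(bot.get_obs()['q'],1),np.round(bot.get_obs()['qd'],1))
plan([(.5582,-.0751,.40,-14),(.6,-.0,.36,-25,20),(.662,.144,.36,-34.2,20)])
E
```

```text
[-12.7  14.7  36.4 113.6  10.8 179.9] [-0.6 -2.1 -3.4 -2.7 -3.   0. ]
from [559.1 -74.2 386.3] [-169.15    1.88  -12.61] F [2.3 0.8 0.7] t 3.05 op 0.045203703227646164
[[[-1, -1, -7, -0.094, 0.018, 0.011], [-0, 0, -7, -0.095, 0.017, 0.01], [4, -17, 8, 0, 0, 0.038], [4, -17, 8, 0, 0, 0.039], [3, -17, 8, 0, 0, 0.038]]]
[[[3, -17, 8, 0, 0, 0.039], [2, -16, 8, 0, 0, 0.038], [-1, -20, 0, 0, 0, 0.02], [-1, -20, 0, 0, 0, 0.02], [-1, -19, 0, 0, 0, 0.02]]]
[[[-2, -20, 0, 0, 0, 0.02], [-2, -19, 0, 0, 0, 0.02], [-2, -19, 0, 0, 0, 0.02], [-3, -20, 0, 0, 0, 0.02], [-4, -19, 0, 0, 0, 0.021]]]
end [661.5 144.1 360.3] [179.99   0.   -34.22] 15
```

```bash
python3 - <<'E'
from plan import *
plan([(.5582,-.0751,.40,0),(.662,.144,.37,145.8)])
E
```

```text
from [559.1 -74.2 386.3] [-169.15    1.88  -12.61] F [2.3 0.8 0.7] t 3.05 op 0.045203703227646164
[[[-0, -1, -5, -0.064, 0.004, -0.074], [-1, -0, -4, -0.064, 0.004, -0.074], [-0, 0, -5, -0.064, 0.004, -0.074], [6, -12, 2, 0, -0, -0.141], [7, -11, 2, 0, -0, -0.141]]]
[[[9, -10, 2, 0, -0, -0.141], [10, -9, 2, 0, -0, -0.141], [11, -7, 2, 0, -0, -0.142], [12, -6, 2, 0, -0, -0.141], [13, -4, 2, 0, -0, -0.142]]]
[[[13, -2, 1, 0, -0, -0.141], [14, 0, 2, 0, -0, -0.142], [13, 2, 1, 0, -0, -0.141], [13, 4, 2, 0, -0, -0.142], [12, 6, 1, 0, -0, -0.141]]]
[[[11, 7, 2, 0, -0, -0.142], [10, 9, 1, 0, -0, -0.141], [9, 10, 2, 0, -0, -0.142], [8, 12, 1, 0, 0, -0.141], [6, 12, 2, 0, 0, -0.142]]]
[[[3, 13, 1, 0, 0, -0.141]]]
end [662.  143.5 370.4] [179.99   0.   145.79] 21
```

The last joint had hit its range (yaw = q1 − q6 + 180). I'll use the half-turned grasp at yaw 145.8° instead.

Request:
servo_tool(motion=[[[0,-1,-5,-0.064,0.004,-0.074],[-1,0,-4,-0.064,0.004,-0.074],[0,0,-5,-0.064,0.004,-0.074],[6,-12,2,0,0,-0.141],[7,-11,2,0,0,-0.141]]])

```text
time: 3.55
ee_pos: [0.5683, -0.0518, 0.3963]
tcp_rot: [179.8, -0.0, 16.4]
wrist_force: [0.7, 0.6, -0.8]
opening: 0.0448
```

Request:
servo_tool(motion=[[[9,-10,2,0,0,-0.141],[10,-9,2,0,0,-0.141],[11,-7,2,0,0,-0.142],[12,-6,2,0,0,-0.141],[13,-4,2,0,0,-0.142]]])

```text
time: 4.05
ee_pos: [0.5962, 0.0089, 0.3857]
tcp_rot: [179.9, 0.2, 56.9]
wrist_force: [0.7, -0.7, 0.7]
opening: 0.045
```

Request:
servo_tool(motion=[[[13,-2,1,0,0,-0.141],[14,0,2,0,0,-0.142],[13,2,1,0,0,-0.141],[13,4,2,0,0,-0.142],[12,6,1,0,0,-0.141]]])

```text
time: 4.55
ee_pos: [0.6257, 0.0695, 0.3785]
tcp_rot: [-180.0, 0.2, 97.4]
wrist_force: [0.5, 0.1, 0.4]
opening: 0.0449
```

Request:
servo_tool(motion=[[[11,7,2,0,0,-0.142],[10,9,1,0,0,-0.141],[9,10,2,0,0,-0.142],[8,12,1,0,0,-0.141],[6,12,2,0,0,-0.142]]])

```text
time: 5.05
ee_pos: [0.6545, 0.1308, 0.3704]
tcp_rot: [-179.9, 0.1, 138.0]
wrist_force: [-0.7, 0.3, -0.0]
opening: 0.0449
```

```bash
python3 - <<'E'
from plan import *
print(np.round(bot.get_obs()['q'],1))
plan([(.662,.144,.36,145.8),(.662,.144,.27,145.8,25)])
E
```

```text
[ 11.4  31.3  57.5 116.2  -0.2  53.4]
from [654.5 130.8 370.4] [-1.7987e+02  1.5000e-01  1.3797e+02] F [-0.7  0.3 -0. ] t 5.05 op 0.044905965106672684
[[[3, 15, 10, -0.002, 0.002, -0.137], [0, -0, 23, -0, 0, 0], [0, -0, 22, -0, 0, 0], [0, -0, 23, -0, 0, 0], [0, -0, 22, -0.001, 0, 0]]]
end [662.4 143.9 270.3] [1.7997e+02 2.0000e-02 1.4582e+02] 5
```

Request:
servo_tool(motion=[[[3,15,10,0,0,-0.137],[0,0,23,0,0,0],[0,0,22,0,0,0],[0,0,0,0,0,0]]])

```text
time: 5.45
ee_pos: [0.6614, 0.1432, 0.3116]
tcp_rot: [-179.6, -0.1, 145.5]
wrist_force: [0.1, -0.6, 0.1]
opening: 0.0452
```

```bash
python3 - <<'E'
from plan import *
from h import *
p=snap('side','s2'); q=snap('top','t2')
a=cv2.resize(p['color'][180:300,200:320,::-1],None,fx=3.3,fy=3.3,interpolation=2);b=cv2.resize(q['color'][90:210,200:320,::-1],None,fx=3.3,fy=3.3,interpolation=2)
cv2.imwrite('pics/m2.png',np.hstack([a,b]))
plan([(.662,.144,.27,145.8,25)])
E
```

```text
from [661.8 143.2 316. ] [-1.7984e+02  1.0000e-01  1.4549e+02] F [0.5 0.3 0.1] t 5.55 op 0.0445674161284192
[[[0, 0, 23, -0.001, 0.001, -0.003], [0, 1, 23, -0.002, 0.001, -0.002]]]
end [662.4 143.9 270. ] [ 1.7998e+02 -1.0000e-02  1.4578e+02] 2
```

View pics/m2.png

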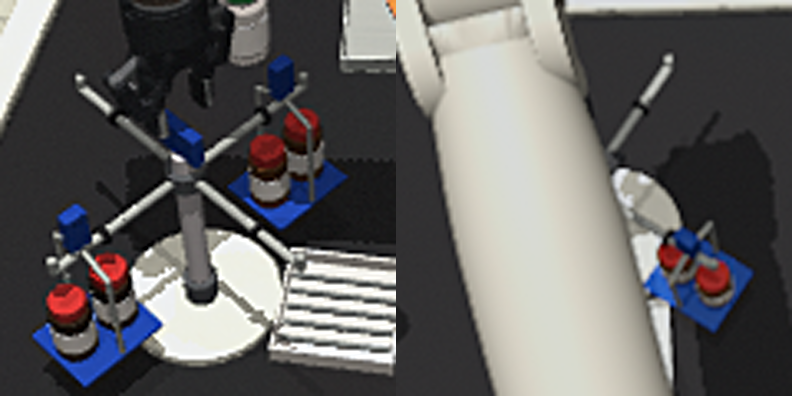

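Side view: the fingers straddle above the bar, at crop (115,90) and (205,100), with the bar at (185,140). I'll descend and pinch.

Request:
servo_tool(motion=[[[0,0,23,-0.001,0.001,-0.003],[0,1,23,-0.002,0.001,-0.002],[0,0,0,0,0,0]]])

```text
time: 5.85
ee_pos: [0.6626, 0.144, 0.2682]
tcp_rot: [-179.9, -0.1, 145.8]
wrist_force: [-0.5, -0.4, -1.2]
opening: 0.0451
```

Request:
servo_tool(motion=[[[0,0,0,0,0,0],[0,0,0,0,0,0],[0,0,0,0,0,0],[0,0,0,0,0,0],[0,0,0,0,0,0]]], gripper=0, newtons=60)

```text
time: 6.35
ee_pos: [0.6635, 0.1445, 0.272]
tcp_rot: [179.8, 0.2, 145.8]
wrist_force: [0.7, 0.3, 5.6]
opening: 0.0131
```

Request:
servo_tool(motion=[[[0,0,0,0,0,-0.063],[0,0,0,0,0,-0.063],[0,0,0,0,0,-0.063],[0,0,0,0,0,-0.063],[0,0,0,0,0,-0.063]]])

```text
time: 6.85
ee_pos: [0.6635, 0.1446, 0.272]
tcp_rot: [179.8, 0.2, 164.0]
wrist_force: [1.5, 1.7, 6.7]
opening: 0.0128
```

Request:
servo_tool(motion=[[[0,0,0,0,0,-0.063],[0,0,0,0,0,-0.063],[0,0,0,0,0,-0.063],[0,0,0,0,0,-0.063],[0,0,0,0,0,-0.068]]])

```text
time: 7.35
ee_pos: [0.6635, 0.1447, 0.2719]
tcp_rot: [179.9, 0.3, -177.7]
wrist_force: [1.4, 3.7, 6.2]
opening: 0.0136
```

Request:
servo_tool(motion=[[[0,0,0,0,0,0],[0,0,0,0,0,0]]])

```text
time: 7.55
ee_pos: [0.6635, 0.1448, 0.272]
tcp_rot: [179.9, 0.3, -177.8]
wrist_force: [1.9, 2.2, 5.7]
opening: 0.0131
```

```bash
python3 - <<'E'
from plan import *
from h import *
p=snap('side','s3'); 
cv2.imwrite('pics/m3.png',cv2.resize(p['color'][180:300,200:330,::-1],None,fx=5,fy=5,interpolation=2))
E
```

```text
(no output)
```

View pics/m3.png

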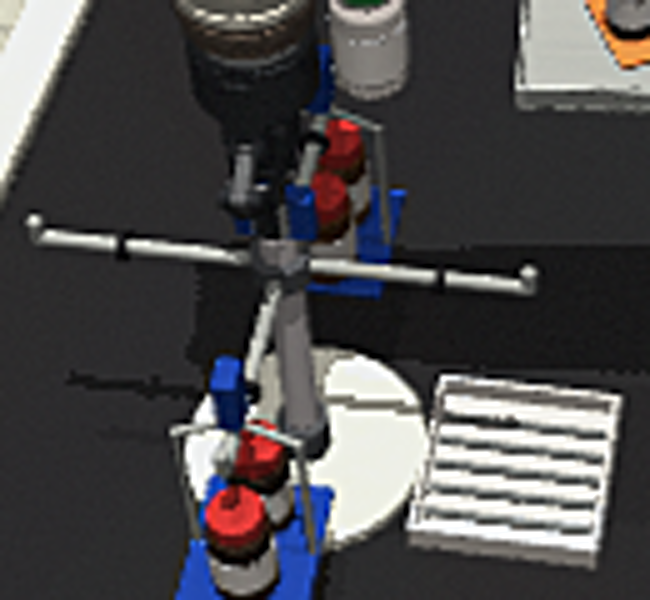

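```bash
python3 - <<'E'
from plan import *
from h import *
p=pickle.load(open('pics/s3.pkl','rb'))
a=ray(p,(200+530/5,180+273/5),.23);b=ray(p,(200+35/5,180+222/5),.23)
d=b-a; print(a,b,(a+b)/2,np.degrees(np.arctan2(d[1],d[0])),np.linalg.norm(d))
E
```

```text
[0.49841735 0.13915133 0.23      ] [0.81826601 0.15303226 0.23      ] [0.65834168 0.1460918  0.23      ] 2.4849875233278396 0.32014972977196354
```

The near tip is in place: the branch yaw measures 2.5° against the rack's 2.2°. I'll release, rise and go to the carrier.

Request:
servo_tool(motion=[[[0,0,0,0,0,0],[0,0,0,0,0,0],[0,0,0,0,0,0],[0,0,-15,0,0,0],[0,0,-20,0,0,0]]], gripper=50)

```text
time: 8.1
ee_pos: [0.6624, 0.144, 0.3037]
tcp_rot: [180.0, -0.1, -177.8]
wrist_force: [0.5, 0.5, 0.0]
opening: 0.0497
```

Request:
servo_tool(motion=[[[0,0,-30,0,0,0],[0,0,-30,0,0,0],[0,0,0,0,0,0]]])

```text
time: 8.4
ee_pos: [0.6632, 0.1442, 0.3692]
tcp_rot: [179.9, 0.4, -177.8]
wrist_force: [1.3, -0.5, 0.4]
opening: 0.0497
```

```bash
python3 - <<'E'
from plan import *
plan([(.66,.12,.36,182.2),(.478,-.324,.30,211.1,40)])
E
```

```text
from [663.2 144.2 369.2] [ 179.89    0.42 -177.83] F [ 1.3 -0.5  0.4] t 8.4 op 0.04970540653069259
[[[4, -24, 9, 0.002, 0.007, -0.001], [15, -34, 5, -0, 0, -0.039], [17, -33, 5, -0, 0, -0.039], [18, -32, 5, -0, 0, -0.039], [19, -32, 5, -0, 0, -0.039]]]
[[[20, -31, 4, -0, 0, -0.039], [22, -30, 5, -0, 0, -0.039], [23, -29, 4, -0, 0, -0.039], [24, -28, 5, -0, 0, -0.039], [25, -27, 4, -0, 0, -0.038]]]
[[[26, -26, 5, -0, 0, -0.039], [27, -25, 4, -0, 0, -0.038], [27, -24, 5, -0, 0, -0.039], [29, -24, 4, -0, 0, -0.038]]]
end [ 477.8 -324.3  300.1] [-1.7998e+02  1.0000e-02 -1.4890e+02] 14
```

Request:
servo_tool(motion=[[[4,-24,9,0.002,0.007,-0.001],[15,-34,5,0,0,-0.039],[17,-33,5,0,0,-0.039],[18,-32,5,0,0,-0.039],[19,-32,5,0,0,-0.039]]], gripper=60)

```text
time: 8.9
ee_pos: [0.6025, -0.0184, 0.335]
tcp_rot: [-180.0, -0.4, -168.7]
wrist_force: [-0.4, 0.2, -0.3]
opening: 0.0601
```

Request:
servo_tool(motion=[[[20,-31,4,0,0,-0.039],[22,-30,5,0,0,-0.039],[23,-29,4,0,0,-0.039],[24,-28,5,0,0,-0.039],[25,-27,4,0,0,-0.038]]])

```text
time: 9.4
ee_pos: [0.5315, -0.1891, 0.3138]
tcp_rot: [179.9, -0.4, -157.6]
wrist_force: [0.9, -0.3, -0.8]
opening: 0.0599
```

Request:
servo_tool(motion=[[[26,-26,5,0,0,-0.039],[27,-25,4,0,0,-0.038],[27,-24,5,0,0,-0.039],[29,-24,4,0,0,-0.038],[0,0,0,0,0,0]]])

```text
time: 9.9
ee_pos: [0.4749, -0.3276, 0.2955]
tcp_rot: [179.8, -0.5, -149.1]
wrist_force: [-0.9, -0.1, -0.8]
opening: 0.0601
```

```bash
python3 - <<'E'
from plan import *
from h import *
plan([(.478,-.324,.24,211.1,30),(.478,-.324,.178,211.1,20)])
p=snap('side','s4'); t=snap('top','t4')
a=cv2.resize(p['color'][100:210,290:390,::-1],None,fx=4,fy=4,interpolation=2)
b=cv2.resize(t['color'][90:230,210:410,::-1],None,fx=2,fy=2,interpolation=2); b=cv2.copyMakeBorder(b,0,440-280,0,0,0)
cv2.imwrite('pics/m4.png',np.hstack([a,b]))
E
```

```text
from [ 474.9 -327.6  295.5] [ 179.8    -0.47 -149.05] F [-0.9 -0.1 -0.8] t 9.9 op 0.06014071948356241
[[[-2, 1, 28, 0.002, -0.004, -0.001], [-3, 0, 28, 0.002, -0.004, -0.002], [0, 0, 15, -0, -0, 0], [0, 0, 16, -0, -0, 0], [0, 0, 15, -0, -0, 0]]]
[[[0, 0, 16, -0, -0, 0]]]
end [ 478.3 -324.2  177.5] [-1.7998e+02 -2.0000e-02 -1.4888e+02] 6
```

View pics/m4.png

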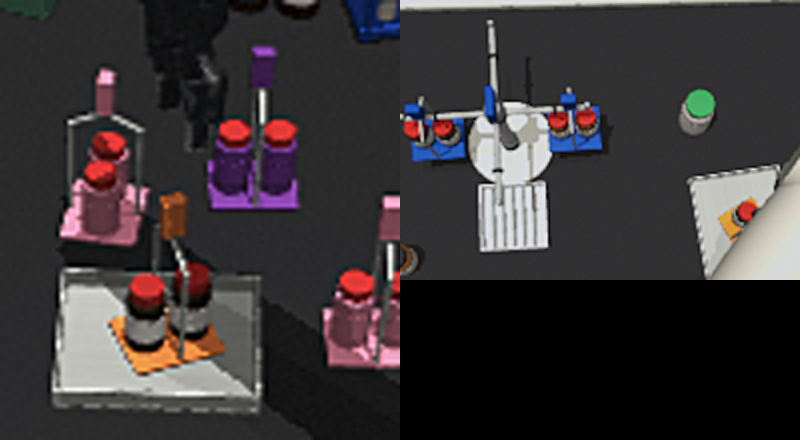

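The tree holds with its branch over the tray, and the open fingers are above the orange tab. I'll check the tab position in both views.

```bash
python3 - <<'E'
from fit import *
for p,u in ((S,c4(268,112)),):
    print(proj(p,(.478,-.324,.175)),u)
print(proj(T,(.478,-.324,.198)),c2(355,238))
# triangulate tab top from both
A=least_squares(lambda X:np.r_[proj(S,X)-c4(268,75),proj(T,X)-c2(355,240)],[.478,-.324,.19]).x; print(A)
E
```

```text
[332.50062004 153.30598933] [333.0625 153.5625]
[393.39350499 196.02322958] [393.9375 194.3125]
[ 0.48044541 -0.32631958  0.19643743]
```

Request:
servo_tool(motion=[[[-2,1,28,0.002,-0.004,-0.001],[-4,0,28,0.002,-0.004,-0.002],[0,0,15,0,0,0],[0,0,16,0,0,0],[0,0,15,0,0,0]]])

```text
time: 10.5
ee_pos: [0.4818, -0.3192, 0.1944]
tcp_rot: [-179.9, 0.1, -148.7]
wrist_force: [0.2, -0.4, -0.1]
opening: 0.06
```

Request:
servo_tool(motion=[[[0,0,14,0,0,0],[0,0,0,0,0,0]]])

```text
time: 10.7
ee_pos: [0.4811, -0.3194, 0.1792]
tcp_rot: [179.9, 0.0, -148.7]
wrist_force: [-0.2, -0.4, 0.5]
opening: 0.0597
```

Request:
servo_tool(motion=[[[0,0,0,0,0,0],[0,0,0,0,0,0],[0,0,0,0,0,0],[0,0,0,0,0,0],[0,0,0,0,0,0]]], gripper=0, newtons=60)

```text
time: 11.2
ee_pos: [0.4819, -0.3208, 0.1822]
tcp_rot: [-179.8, 0.1, -148.7]
wrist_force: [2.5, -0.1, 4.5]
opening: 0.0149
```

```bash
python3 - <<'E'
from plan import *
from h import *
plan([(.478,-.324,.283,211.1,20)])
p=snap('side','s5')
cv2.imwrite('pics/m5.png',cv2.resize(p['color'][110:210,290:390,::-1],None,fx=5,fy=5,interpolation=2))
E
```

```text
from [ 481.9 -320.8  182.2] [-1.7981e+02  1.4000e-01 -1.4873e+02] F [ 2.5 -0.1  4.5] t 11.2 op 0.01491627499233511
[[[1, -0, -17, -0.001, 0, 0.001], [1, -0, -17, -0, 0, 0], [1, -0, -17, -0.001, 0.001, 0.001], [1, -0, -17, -0, 0, 0], [0, -0, -16, -0.001, 0.001, 0.001]]]
[[[1, -1, -17, -0, 0, 0]]]
end [ 477.9 -324.2  283.2] [-1.7998e+02  2.0000e-02 -1.4890e+02] 6
```

View pics/m5.png

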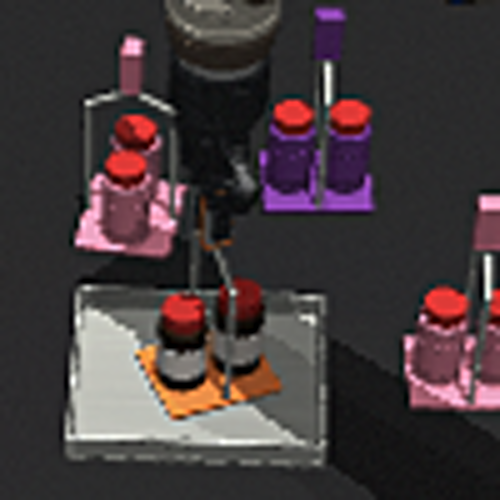

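Request:
servo_tool(motion=[[[0,0,-10,0,0,0],[0,0,-15,0,0,0],[0,0,-20,0,0,0],[0,0,-20,0,0,0],[0,0,-20,0,0,0]]])

```text
time: 11.75
ee_pos: [0.4809, -0.3204, 0.267]
tcp_rot: [-179.9, 0.0, -148.7]
wrist_force: [0.7, -0.4, -2.4]
opening: 0.0152
```

Request:
servo_tool(motion=[[[0,0,-17,0,0,0],[0,0,0,0,0,0],[0,0,0,0,0,0]]])

```text
time: 12.05
ee_pos: [0.4812, -0.3205, 0.2827]
tcp_rot: [-179.9, 0.1, -148.7]
wrist_force: [-0.7, -0.6, -3.1]
opening: 0.0147
```

```bash
python3 - <<'E'
from plan import *
from h import *
plan([(.46,.136,.284,182.2,22)])
p=snap('side','s6')
cv2.imwrite('pics/m6.png',cv2.resize(p['color'][90:210,270:390,::-1],None,fx=5,fy=5,interpolation=2))
E
```

```text
from [ 481.2 -320.5  282.7] [-1.7992e+02  6.0000e-02 -1.4873e+02] F [-0.7 -0.6 -3.1] t 12.05 op 0.014730704812549338
[[[-10, 19, -0, -0, 0, 0.024], [-10, 19, -0, -0, 0, 0.024], [-10, 20, -0, -0, 0, 0.024], [-9, 20, -0, -0, 0, 0.024], [-9, 20, -0, -0, 0, 0.024]]]
[[[-8, 20, -0, -0, 0, 0.024], [-8, 20, -0, -0, 0, 0.024], [-7, 21, -0, -0, 0, 0.024], [-7, 21, -0, -0, 0, 0.024], [-6, 21, -0, -0, 0, 0.024]]]
[[[-5, 21, -0, -0, 0, 0.024], [-5, 21, -0, -0, 0, 0.024], [-5, 21, -0, -0, 0, 0.024], [-4, 21, -0, -0, 0, 0.024], [-3, 22, -0, -0, 0, 0.024]]]
[[[-3, 22, -0, -0, 0, 0.025], [-2, 21, -0, -0, 0, 0.024], [-2, 22, -0, -0, 0, 0.025], [-1, 22, -1, -0, 0.001, 0.024], [-1, 21, -0, -0, 0, 0.025]]]
[[[-1, 22, -1, -0.001, 0.001, 0.024]]]
end [460.2 136.1 284.4] [ 1.7998e+02 -2.0000e-02 -1.7777e+02] 21
```

View pics/m6.png

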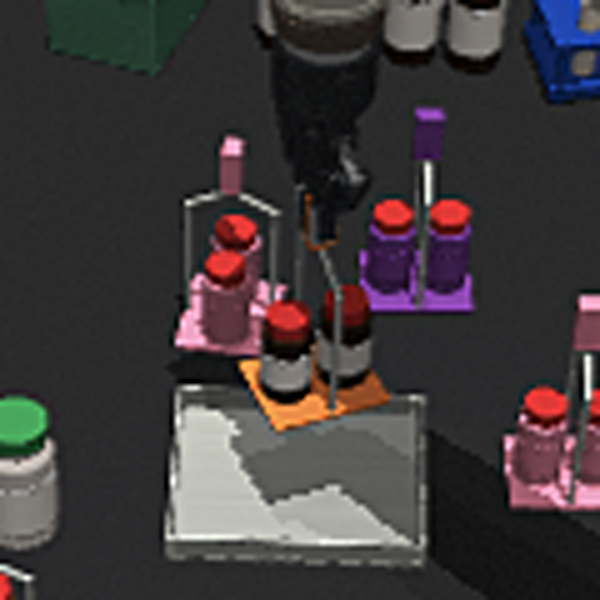

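The carrier is lifted clear and upright. Next I'll carry it to in front of the branch tip.

Request:
servo_tool(motion=[[[-5,9,0,0,0,0.012],[-10,19,0,0,0,0.024],[-10,20,0,0,0,0.024],[-9,20,0,0,0,0.024],[-9,20,0,0,0,0.024]]])

```text
time: 12.6
ee_pos: [0.4759, -0.221, 0.2823]
tcp_rot: [-180.0, 0.0, -155.0]
wrist_force: [0.1, 0.6, -2.4]
opening: 0.0155
```

Request:
servo_tool(motion=[[[-8,20,0,0,0,0.024],[-8,20,0,0,0,0.024],[-7,21,0,0,0,0.024],[-7,21,0,0,0,0.024],[-6,21,0,0,0,0.024]]])

```text
time: 13.1
ee_pos: [0.47, -0.1121, 0.2822]
tcp_rot: [-180.0, 0.0, -161.9]
wrist_force: [0.2, 0.4, -3.2]
opening: 0.0153
```

Request:
servo_tool(motion=[[[-5,21,0,0,0,0.024],[-5,21,0,0,0,0.024],[-5,21,0,0,0,0.024],[-4,21,0,0,0,0.024],[-3,22,0,0,0,0.024]]])

```text
time: 13.6
ee_pos: [0.4628, -0.0042, 0.2821]
tcp_rot: [-179.9, 0.0, -168.7]
wrist_force: [1.0, -0.4, -2.3]
opening: 0.0152
```

```bash
python3 - <<'E'
from plan import *
plan([(.46,.136,.286,182.2,22)])
E
```

```text
from [462.8  -4.2 282.1] [-1.7995e+02  5.0000e-02 -1.6874e+02] F [ 1.  -0.4 -2.3] t 13.6 op 0.015158218615905557
[[[-4, 20, -1, -0, 0, 0.023], [-3, 20, -0, -0, 0, 0.023], [-3, 20, -1, -0, 0, 0.022], [-2, 20, -0, -0, 0, 0.023], [-2, 20, -1, -0, 0, 0.022]]]
[[[-1, 20, -0, -0, 0, 0.023], [-0, 19, -1, -0.001, 0.001, 0.022]]]
end [459.8 135.8 286. ] [ 179.99   -0.   -177.8 ] 7
```

Request:
servo_tool(motion=[[[-4,20,-1,0,0,0.023],[-3,20,0,0,0,0.023],[-3,20,-1,0,0,0.022],[-2,20,0,0,0,0.023],[-2,20,-1,0,0,0.022]]])

```text
time: 14.1
ee_pos: [0.4613, 0.0967, 0.285]
tcp_rot: [-179.9, 0.0, -175.2]
wrist_force: [-0.2, 0.1, -3.0]
opening: 0.0152
```

Request:
servo_tool(motion=[[[-1,20,0,0,0,0.023],[0,19,-1,0,0,0.022],[0,0,0,0,0,0],[0,0,0,0,0,0]]])

```text
time: 14.5
ee_pos: [0.4598, 0.1348, 0.2863]
tcp_rot: [-179.9, 0.1, -177.6]
wrist_force: [0.9, -0.6, -2.5]
opening: 0.0151
```

```bash
python3 - <<'E'
from plan import *
from h import *
plan([(.5335,.140,.286,182.2,15)])
p=snap('side','s7'); t=snap('top','t7')
a=cv2.resize(p['color'][180:300,205:345,::-1],None,fx=4,fy=4,interpolation=2)
b=cv2.resize(t['color'][120:240,215:275,::-1],None,fx=4,fy=4,interpolation=2)
cv2.imwrite('pics/m7.png',np.hstack([a,b]))
E
```

```text
from [459.8 134.8 286.3] [-1.7992e+02  7.0000e-02 -1.7764e+02] F [ 0.9 -0.6 -2.5] t 14.5 op 0.01505397248729485
[[[-15, 0, 0, -0, 0, 0.001], [-15, 1, 0, -0, 0, 0], [-15, 0, 0, -0, 0, 0.001], [-14, 1, 0, -0.001, 0.001, 0], [-15, 0, 0, -0, 0, 0.001]]]
end [533.7 139.8 286.3] [-1.7998e+02  1.0000e-02 -1.7781e+02] 5
```

View pics/m7.png

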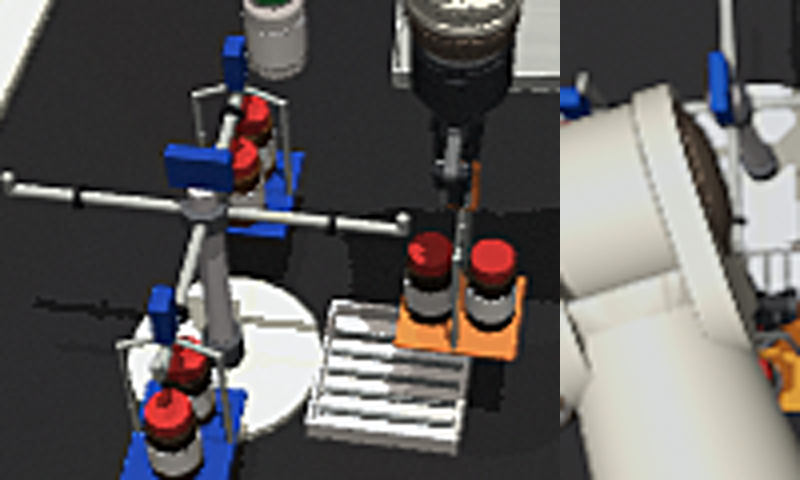

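The carrier is upright in front of the tip (crop 403,222), with the bail at (462,225), aligned with the branch. By the grasp heights the hook is at about 0.2485 and the cap tops at about 0.1935, so there is about 15 mm of clearance each way. I'll move in.

Request:
servo_tool(motion=[[[-8,1,0,0,0,0.002],[-15,0,0,0,0,0],[-14,0,0,0,0,0.001],[0,0,0,0,0,0]]])

```text
time: 15.0
ee_pos: [0.4989, 0.1365, 0.2861]
tcp_rot: [-179.9, 0.1, -178.0]
wrist_force: [-0.4, 0.3, -2.6]
opening: 0.0154
```

Request:
servo_tool(motion=[[[-12,1,0,0,0,0],[-13,0,0,0,0,0.001],[-12,0,0,0,0,0],[0,0,0,0,0,0]]])

```text
time: 15.4
ee_pos: [0.5355, 0.1392, 0.2864]
tcp_rot: [-179.9, 0.1, -178.0]
wrist_force: [-0.9, 0.8, -2.6]
opening: 0.0151
```

```bash
python3 - <<'E'
from plan import *
from h import *
plan([(.5335,.140,.258,182.2,7)])
p=snap('side','s8')
cv2.imwrite('pics/m8.png',cv2.resize(p['color'][180:300,205:345,::-1],None,fx=5,fy=5,interpolation=2))
E
```

```text
from [535.5 139.2 286.4] [-1.7994e+02  1.0000e-01 -1.7797e+02] F [-0.9  0.8 -2.6] t 15.4 op 0.015105088968977111
[[[0.4, 0.2, 5.7, -0, 0, -0.001], [0.4, 0.2, 5.7, -0, 0, -0.001], [0.4, 0.2, 5.7, -0, 0.001, -0], [0.4, 0.2, 5.6, -0.001, 0, -0.001], [0.4, 0.1, 5.7, -0, 0.001, -0]]]
end [533.5 140.  258. ] [-1.800e+02 -2.000e-02 -1.778e+02] 5
```

View pics/m8.png

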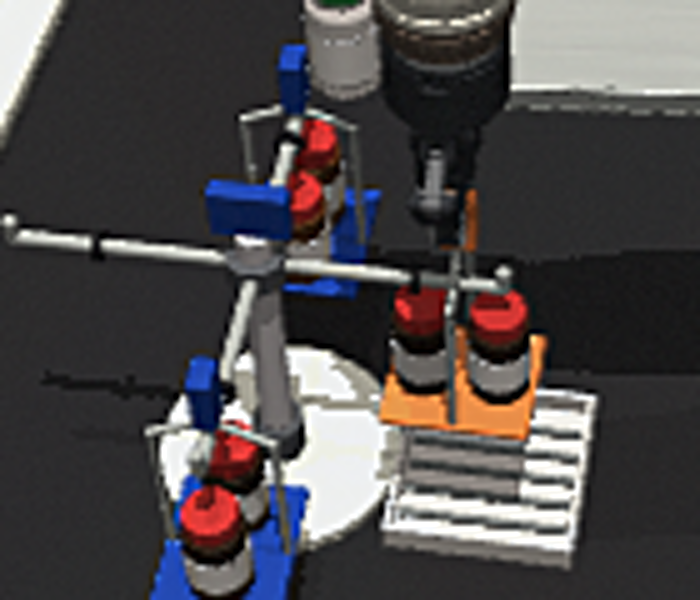

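The branch runs through the bail, between the collar at (415,278) and the tip at (505,275). I'll lower to the expected contact at about TCP z 0.2575.

Request:
servo_tool(motion=[[[0.4,0,6,0,0,0],[0.4,0,6,0,0,0],[0.4,0,6,0,0,0],[0.4,0,6,0,0,0],[0,0,2,0,0,0]]])

```text
time: 15.95
ee_pos: [0.5323, 0.1392, 0.2601]
tcp_rot: [-179.9, 0.1, -177.9]
wrist_force: [-0.4, 0.2, -2.3]
opening: 0.0154
```

Request:
servo_tool(motion=[[[0,0,1,0,0,0],[0,0,1,0,0,0],[0,0,0,0,0,0]]])

```text
time: 16.25
ee_pos: [0.5328, 0.1392, 0.2591]
tcp_rot: [-179.9, 0.1, -177.9]
wrist_force: [-0.5, -0.2, -3.3]
opening: 0.0151
```

Request:
servo_tool(motion=[[[0,0,1,0,0,0],[0,0,1,0,0,0],[0,0,0,0,0,0],[0,0,0,0,0,0]]])

```text
time: 16.65
ee_pos: [0.5329, 0.1393, 0.2585]
tcp_rot: [-180.0, 0.2, -177.9]
wrist_force: [-2.8, -0.6, 6.3]
opening: 0.0152
```

Request:
servo_tool(motion=[[[0,0,0.5,0,0,0],[0,0,0.5,0,0,0],[0,0,0,0,0,0],[0,0,0,0,0,0]]])

```text
time: 17.05
ee_pos: [0.5329, 0.1393, 0.2584]
tcp_rot: [-180.0, 0.3, -177.9]
wrist_force: [-3.1, -0.3, 11.5]
opening: 0.0155
```

Contact at z 0.2585: the bail rests on the branch. I'll ease the press, open and look.

Request:
servo_tool(motion=[[[0,0,-1,0,0,0],[0,0,0,0,0,0]]])

```text
time: 17.25
ee_pos: [0.5329, 0.1393, 0.2585]
tcp_rot: [-180.0, 0.2, -177.9]
wrist_force: [-2.7, 0.0, 8.5]
opening: 0.0149
```

Request:
servo_tool(motion=[[[0,0,0,0,0,0],[0,0,0,0,0,0],[0,0,0,0,0,0],[0,0,0,0,0,0]]], gripper=50)

```text
time: 17.65
ee_pos: [0.5328, 0.1392, 0.2568]
tcp_rot: [-179.9, 0.1, -177.9]
wrist_force: [-1.2, -0.3, -0.7]
opening: 0.05
```

```bash
python3 - <<'E'
from plan import *
from h import *
p=snap('side','s9')
cv2.imwrite('pics/m9.png',cv2.resize(p['color'][180:300,205:345,::-1],None,fx=5,fy=5,interpolation=2))
E
```

```text
(no output)
```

View pics/m9.png

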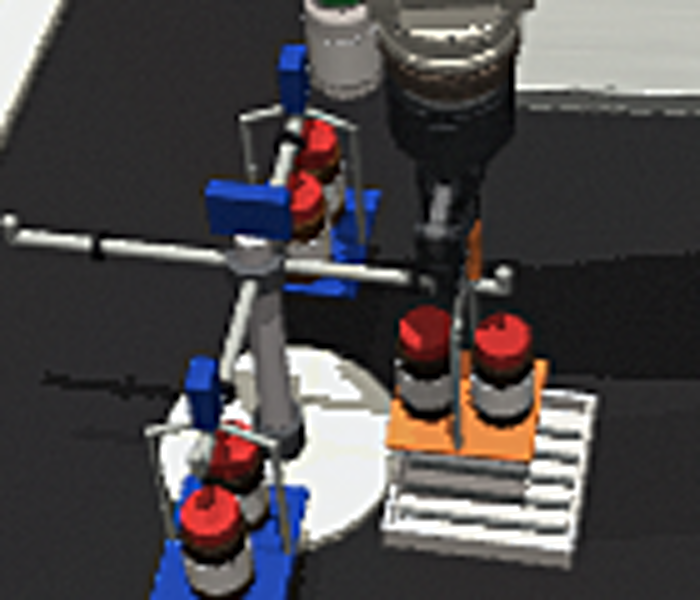

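It hangs level with its bail on the branch. I'll rise straight up and back off.

Request:
servo_tool(motion=[[[0,0,-5,0,0,0],[0,0,-15,0,0,0],[0,0,-25,0,0,0],[0,0,-30,0,0,0],[0,0,-30,0,0,0]]])

```text
time: 18.2
ee_pos: [0.5323, 0.1392, 0.3634]
tcp_rot: [-179.9, 0.1, -177.9]
wrist_force: [1.1, -0.4, -0.0]
opening: 0.05
```

Request:
servo_tool(motion=[[[30,30,0,0,0,0],[30,35,0,0,0,0],[20,40,0,0,0,0],[0,45,0,0,0,0],[0,45,0,0,0,0]]])

```text
time: 18.7
ee_pos: [0.4446, 0.3328, 0.3629]
tcp_rot: [180.0, 0.2, -177.9]
wrist_force: [0.6, -0.4, -0.4]
opening: 0.0499
```

Request:
servo_tool(motion=[[[0,0,0,0,0,0],[0,0,0,0,0,0],[0,0,0,0,0,0],[0,0,0,0,0,0],[0,0,0,0,0,0]]])

```text
time: 19.2
ee_pos: [0.4458, 0.3303, 0.3622]
tcp_rot: [-180.0, 0.2, -178.0]
wrist_force: [0.7, -0.4, 0.1]
opening: 0.0499
```

```bash
python3 - <<'E'
from plan import *
from h import *
p=snap('side','s10');t=snap('top','t10')
a=cv2.resize(p['color'][180:370,205:345,::-1],None,fx=3,fy=3,interpolation=2)
b=cv2.resize(t['color'][95:285,180:300,::-1],None,fx=3,fy=3,interpolation=2)
cv2.imwrite('pics/m10.png',np.hstack([a,b])); o=bot.get_obs();print(o['ee_pos'],o['qd'])
E
```

```text
[0.4457711  0.3305707  0.36202327] [0.28373329 0.31098971 0.00675955 0.00203251 0.03431462 0.03598598]
```

View pics/m10.png

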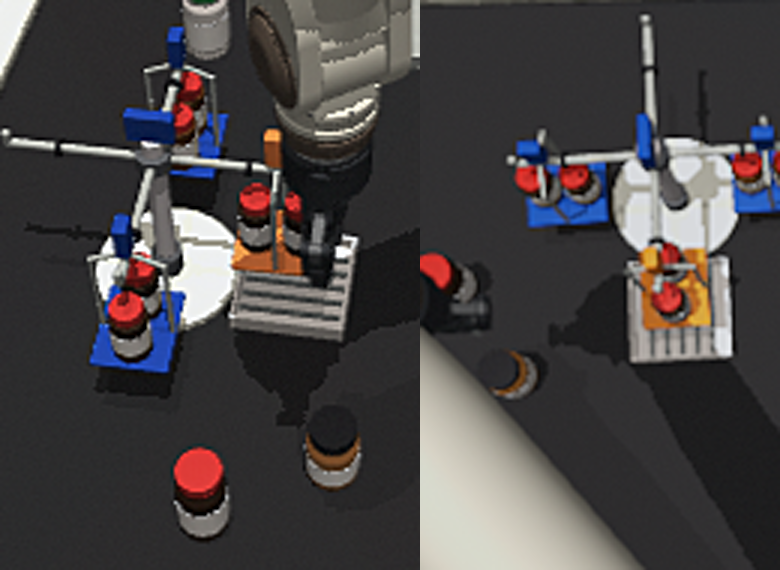

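```bash
python3 - <<'E'
from h import *
t=pickle.load(open('pics/t10.pkl','rb')); s=pickle.load(open('pics/s10.pkl','rb'))
q=ray(t,(180+(652-420)/3,95+257/3),.27); print('tab top view',q); q=ray(s,(205+272/3,180+133/3),.27); print('tab side',q)
a=ray(t,(180+(645-420)/3,95+18/3),.232); print('far tip',a,np.degrees(np.arctan2(a[1]-.144,a[0]-.662)))
bot.job_done()
E
```

```text
tab top view [0.52858246 0.13446528 0.27      ]
tab side [0.53140619 0.13610073 0.27      ]
far tip [0.82130117 0.14821278 0.232     ] 1.5148572960238191
the job is handed in; nothing more can be done
```

I turned the drip tree about 36° so an empty branch points over the middle of the tray. Then I lifted the orange carrier out of the rinse tray, hung it by its bail on that branch, let go and backed off. The job was handed in at about 19 s on the robot's clock; no verdict is reported.

**Last checks:**
- **Branch:** after hanging, it measures 1.5° against the rack's 2.2°, well inside the 11° allowed.
- **Carrier:** in the last pictures it hangs level, with its tab within about 5 mm horizontally of the station (35 mm allowed). I did not measure its tilt or speed directly.
- **Bottles and jar:** they stand upright in the last pictures, and the arm kept well clear of them. I did not measure them again.
- **Gripper:** it is open and well clear of everything, reading no contact force.

**What went wrong on the way:** the last joint reached its range limit on the first approach, and the tool tilted about 11° in free air. I switched to the half-turned grasp and nothing was touched. No check failed at the end.

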